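# Clamp a module in the bench clamp with its star wheel

## Robot

A 6-joint arm with a two-finger parallel gripper is mounted at the origin on the work surface. World frame = base frame: x ahead of the robot, y to its left, z up, the work surface at z = 0. Lengths are in m, angles in degrees, forces in N, time in s.
With the tool pointing down it reaches from about 0.425 to 0.925 m from the base axis. Payload 12.5 kg.
Tool frame: the origin (TCP) lies midway between the tips of the shut fingers; the grasp point (between the pads) lies 19 mm behind it; z points along the fingers, y is the direction in which the jaws open and shut (so a half turn about z gives the same grasp; the last joint's range is limited). The gripper opens to 85 mm and grips with 20 to 120 N. Pads are 22 mm wide; open, the fingers measure 114 mm over their backs; the gripper's body (76 mm by 85 mm) begins 54 mm behind the grasp point. The pads swing forward as they close: fully open they stand 13 mm farther back than shut.
Start: joints at [57.09, 28.126, 89.318, -0, 62.55, -6.05], TCP at [0.282, 0.558, 0.231] pointing down, gripper open.
Joint ranges: [-177.58, 177.58], [-47.91, 125.51], [2.72, 160], [-65.01, 245.01], [3.68, 167.84], [-153.87, 153.87]. Speed limits (degrees/s): [127.2, 127.2, 159.86, 180, 180, 180].

## Interface

Orientations are given as a 3x3 rotation matrix whose columns are the frame's x, y, z axes.
In Python, from station import status, capture, camera_params, workorder gives the robot as it stands. The module is installed in compiled form; this text tells all that it offers.
- The arm moves only by the tool arm_command, never from a script. Its argument "increments" is one flat list of numbers, 6 for each row, row after row: the shift along the tool's x, y, z in mm, then the turn, a rotation vector about the tool's x, y, z in rad. A call has 1 to 20 rows; each row is the pose to reach, as a shift and turn from the pose commanded when the call began, along the tool's axes at that moment; what a row does not reach only later rows make up. A row lasts 1/8 s, in which the tool goes at most 62.5 mm and 10.7 degrees, less where a joint would pass 70% of its speed; a pose out of reach is approached as far as the arm can. A call with a gripper value outside its range is refused whole. "gripper" is the finger opening in mm, from 0 to 85.4, set as the call begins (left out, the last holds). The fingers move at their own pace and stop on an object; "force" is the grip in N (left out, the last holds). Time passes only in rows, so rows that repeat a pose let the fingers close. It gives the time, the measured TCP pose, the force and the opening at its end, in the units of the state.
- status.state(): the state, without advancing time (a new reading comes with each control period).
- capture(name): name is "scene" or "top"; returns the picture (420x560x3 uint8, red, green, blue); there is no depth.
- camera_params(name): a dict with "fx", "fy", "cx", "cy" (pixels), "pose" (4x4, takes a point from camera to world coordinates). Camera axes: x right, y down, z forward; pixel columns grow to the right and rows downward; lengths in m; the calibration is good to about 2 mm. A picture is of the moment at which its call begins. camera_params takes no time and is no camera call.
- workorder.finish_job(): hands the job in, once; it reports no verdict.
The state is a dict: "time_s": time; "joint_positions": joint angles; "qd": joint speeds; "effort": joint torques, N m; "position": TCP position; "ee_rot": TCP orientation; "force": force on the tool from outside, world axes, zero at the start; "moment": the same for the moment, N m; "width": opening from 0.0 (shut) to 1.0 (fully open).
Only numpy, scipy, OpenCV 4.12 (cv2) and the standard library are available. Lean on these libraries where they do the work, as an engineer would, in place of code of your own. Each camera call takes 0.05 s, during which the arm holds its last target. There are 200 camera calls.

## Task

Stand the small rack module, panel up, on the bed of the bench clamp between fence and jaw and let go of it. Then turn the clamp's five-spoke star wheel clockwise, spoke after spoke, until the jaw holds the module firmly against the fence: stop when the wheel clearly stiffens, without overtightening or shoving the wheel hard. Leave the other things on the bench where they are.

Things in the scene. Friction and masses are not known exactly. Their poses are not given: they have to be found in the camera images.
- module_mid (a point): Centre of the rack module (30 mm above its underside), loose, 0.25 to 0.5 kg: an aluminium box 50 mm wide (own x), 80 mm long (own y), 60 mm high, standing upright (z up), with a dark blue panel on top bearing a pale meter window and two small grey knobs side by side, 10 mm high. Grasp it across its 50 mm width.
- nest (a point): Where the middle of the module's underside goes: on the clamp's bed (aluminium, 56 mm wide, 20 mm above the bench). Axes as the clamp's; the module's length goes along y, either way round. At first at least 45 mm is free to either side along y. The fence, on the -y side, was set by hand and is not measured: its face stands 45 to 51 mm from this point.
- clamp: Bench clamp, bolted down: grey base 100 x 310 mm; at its -y end the bed and a dark fence (56 mm wide, 48 mm high above the bed), at its +y end a grey gearbox (80 x 100 mm, top 42 mm above the bench) under the star wheel. Origin on the bench, on the centre line, 44 mm from the nest point and 105 mm from the wheel axis; y points from fence to wheel, z up.
- jaw: Moving jaw, dark block 56 x 22 x 40 mm, faced with rubber that gives about 1 mm per 20 N. Origin: lower edge of its face, mid-width, 21 mm above the bench; axes as the clamp's. It moves 7 mm towards the fence (-y) per radian of the wheel and pushes the module up to the fence. Proper clamping is 20 to 55 N; over 75 N dents the module's casing, under 12 N is loose.
- hub (a point): Centre of the star wheel, 76 mm above the bench; axis vertical, axes as the clamp's. Hub 56 mm across with a dome up to 89 mm; five level black spokes, 12 mm thick, 72 degrees apart, end in 18 mm balls centred 68 mm from the axis. Between and under the spokes is free room down to the gearbox's top, 28 mm below them, outside a boss 30 mm across.
- wheel (a joint): Star wheel angle, rad, growing clockwise from above (closing); 0 to 4.4, starts at 0 to 0.6 and stays where left. At 0 a spoke points along the clamp's +x. Its drag is 0.35 N m: about 7 N (5 to 9) pushing a spoke 50 mm from the axis. Once the module bears on the fence the push rises 1 N per 7 N of clamping: stop at 11 to 14 N there; 17 N is too tight.
- spare: Bystander: loose grey box 66 x 66 x 40 mm with one black knob on top. Origin under its centre.
- meter: Bystander: yellow hand-held multimeter lying flat, 85 x 170 x 35 mm. Origin under its centre.
- driver: Bystander: screwdriver lying on the bench. Origin on the bench at its middle.

How it is judged (in metres and radians):
On the way:
1. the module stands on the bed between fence and jaw, released, not yet clamped (x of module_mid in the frame of nest between -0.012 and 0.012 m and y of module_mid in the frame of nest between -0.014 and 0.013 m and z of module_mid in the frame of nest between 0.027 and 0.033 m and angle between module_mid's own z axis and vertical below 0.06 rad and contact force between the fingers and module below 0.1 N and contact force between jaw and module below 5 N and linear speed of module below 0.02 m/s), for 0.2 s.
At the end, for the whole second after the job is handed in: The module stands upright (within 0.06 rad) on the bed, its centre within 12 mm of the clamp's centre line and 14 mm of the nest point along it, squared to the jaw within 0.06 rad, held by the jaw with 12 to 75 N; wheel and module at rest (x of module_mid in the frame of nest between -0.012 and 0.012 m and y of module_mid in the frame of nest between -0.014 and 0.013 m and z of module_mid in the frame of nest between 0.027 and 0.033 m and angle between module_mid's own z axis and vertical below 0.06 rad and contact force between jaw and module between 12 and 75 N and angle between the y axis of module_mid and the y axis of clamp, either way round below 0.06 rad and velocity of joint wheel below 0.05 rad/s and linear speed of module below 0.01 m/s); the robot touches nothing.
It fails at once if the module is overtightened (jaw force over 75 N) (contact force between jaw and module above 75 N).
It fails at once if the wheel is shoved hard (over 25 N) (contact force between the arm and wheel above 25 N).
It fails at once if the wheel is shoved hard by the fingers (over 25 N) (contact force between the fingers and wheel above 25 N).
It fails at once if a bystander is moved more than 30 mm (distance of any of spare, meter, driver from where it was at the start of the episode above 0.03 m).
It also fails if it takes over 72 s, if anything falls off the work surface, if the arm or the gripper's body presses on something with over 40 N, if the wrist force passes 120 N, or if a joint passes its speed limit or range.

## Working session

There is one attempt and no reset: what is moved stays moved. The work goes in short steps, Python scripts to look and compute and a tool call to move; the robot and the scene stay as the last step left them, time stands still between calls to the robot, and variables do not carry over. Pictures are saved under pics/ and viewed, about 8 in all and at most 12, crops included, and the job is handed in when it is done.

Besides the shell and the picture viewer there is one more tool, called by a JSON object that holds its "name" and its "arguments", one argument or row to a line. arm_command: Moves the arm, as the interface text tells. Its arguments: {"type":"object","properties":{"increments":{"type":"array"},"gripper":{"type":"number"},"force":{"type":"number"}},"required":["increments"]}

```bash
mkdir -p pics; python3 - <<'E'
from station import status, capture, camera_params
import cv2,numpy as np
for n in("scene","top"):
    im=capture(n); cv2.imwrite(f"pics/{n}0.png",cv2.resize(im[:,:,::-1],None,fx=1.4,fy=1.4,interpolation=cv2.INTER_CUBIC)); np.save(f"pics/{n}0.npy",im)
    p=camera_params(n);print(n,p['fx'],p['fy'],p['cx'],p['cy'],np.round(p['pose'],4).tolist())
s=status.state();print(s['position'],np.round(s['ee_rot'],3).tolist(),s['force'],s['time_s'])
E
```

```text
scene 400.7233830935092 400.7233830935092 276.5052261711471 205.92888028041438 [[0.7178, 0.5153, -0.4682, 0.8633], [0.6962, -0.5396, 0.4735, -0.3973], [-0.0086, -0.6658, -0.7461, 0.7528], [0.0, 0.0, 0.0, 1.0]]
top 487.4679432974489 487.4679432974489 278.6927574159733 213.41338949483756 [[0.0271, -0.9963, 0.0821, 0.3423], [-0.9992, -0.0294, -0.027, 0.0594], [0.0293, -0.0813, -0.9963, 1.2791], [0.0, 0.0, 0.0, 1.0]]
[0.2822463  0.55739725 0.23080103] [[-0.892, 0.452, -0.001], [0.452, 0.892, -0.001], [0.0, -0.001, -1.0]] [ 1.04718384 -0.334584    0.92933661] 0.1
```

View pics/top0.png

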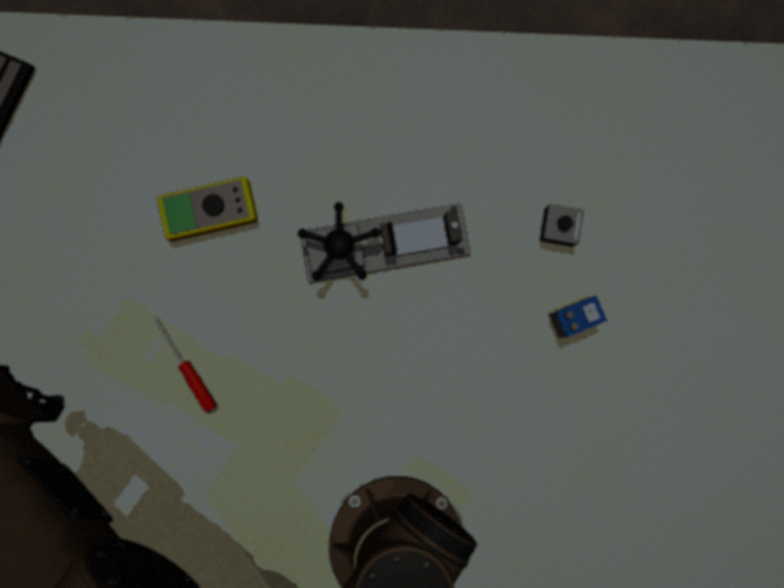

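View pics/scene0.png

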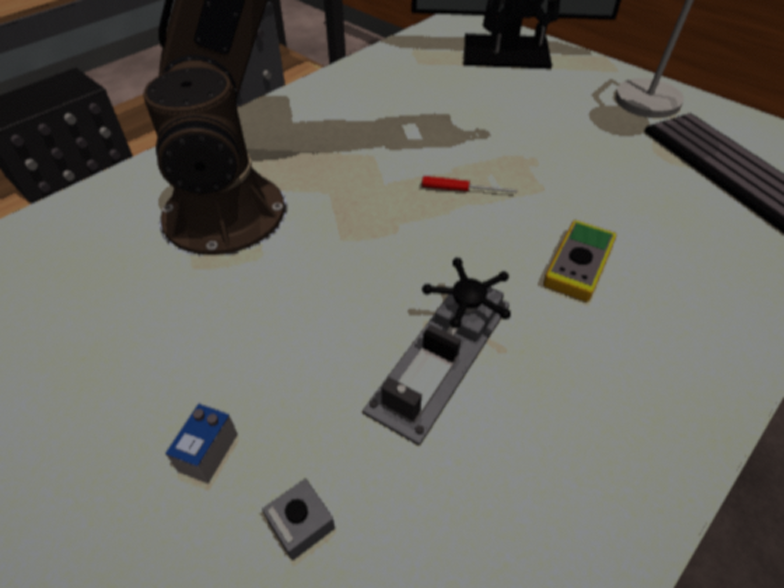

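Top view (1.4x pixels): module at (578,316), bed at (420,235), fence at (455,225), hub at (340,244), with the spare box at (563,225), the meter at (208,208) and the driver at (185,365).

```bash
cat > h.py <<'E'
import numpy as np,cv2
from station import status, capture, camera_params
def ray(n,uv,z):
    p=camera_params(n);T=np.array(p['pose']);uv=np.atleast_2d(uv).astype(float)
    d=np.c_[(uv[:,0]-p['cx'])/p['fx'],(uv[:,1]-p['cy'])/p['fy'],np.ones(len(uv))]@T[:3,:3].T
    o=T[:3,3];return (o+d*((z-o[2])/d[:,2])[:,None])
def proj(n,X):
    p=camera_params(n);T=np.array(p['pose']);c=(np.atleast_2d(X)-T[:3,3])@T[:3,:3]
    return np.c_[p['fx']*c[:,0]/c[:,2]+p['cx'],p['fy']*c[:,1]/c[:,2]+p['cy']]
def big(m,k=0):
    c,_=cv2.findContours(m.astype(np.uint8),cv2.RETR_EXTERNAL,cv2.CHAIN_APPROX_NONE)
    return sorted(c,key=cv2.contourArea)[-1-k]
def rect(n,c,z):
    w=ray(n,c[:,0],z)[:,:2]*1000
    r=cv2.minAreaRect(w.astype(np.float32));return r
E
python3 - <<'E'
from h import *
for n in("top","scene"):
    im=np.load(f"pics/{n}0.npy").astype(int);R,G,B=im[...,0],im[...,1],im[...,2]
    hsv=cv2.cvtColor(im.astype(np.uint8),cv2.COLOR_RGB2HSV)
    print(n,"blue",rect(n,big((hsv[...,1]>140)&(B>R+25)&(abs(hsv[...,0].astype(int)-112)<14)),.06))
im=np.load("pics/top0.npy");g=im.max(2)
# bed: bright patch between; roi in native px
m=np.zeros(g.shape,bool);m[140:205,205:345]=1
print("vals bed",im[168,300],"base",im[155,265],im[190,300],"spoke",im[174,242],"bench",im[210,300],"spare",im[165,400],im[152,395])
d=(g<45)&m
cc=big(d);print("darkest blob",cv2.boundingRect(cc),cv2.contourArea(cc))
o=im[135:210,205:345,::-1];cv2.imwrite("pics/c1.png",cv2.convertScaleAbs(cv2.resize(o,None,fx=5.7,fy=5.7,interpolation=cv2.INTER_CUBIC),alpha=1.6))
E
```

```text
top blue ((422.2410583496094, -317.6019287109375), (47.618255615234375, 78.24788665771484), 23.68714714050293)
scene blue ((426.3616027832031, -322.6692199707031), (48.24032211303711, 77.68897247314453), 23.858240127563477)
vals bed [ 94 100 106] base [88 92 87] [88 93 85] spoke [19 19 18] bench [ 94 100  91] spare [49 49 48] [69 69 68]
darkest blob (213, 145, 70, 56) 1523.5
```

View pics/c1.png

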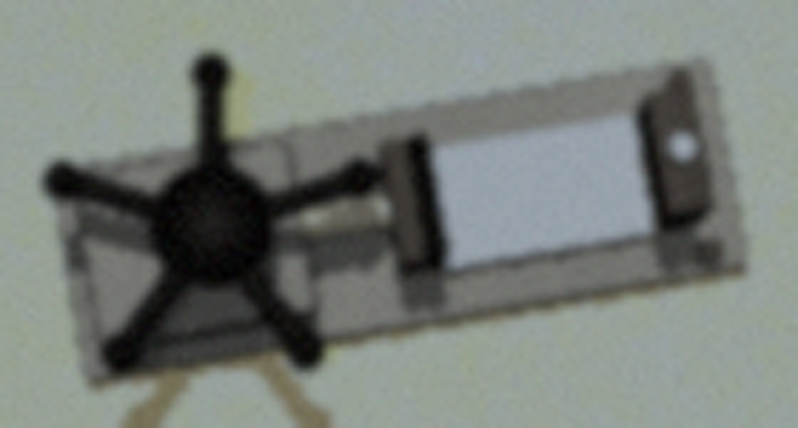

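Crop: the ball tips are at (211,73), (61,180), (121,354), (307,350) and (361,176). The bed's corners are about (432,148), (640,115), (657,235) and (446,267), and the base's corners about (58,168), (708,60), (745,268) and (92,382).

```bash
python3 - <<'E'
from h import *
cv=lambda a:(np.array(a)+.5)/5.7-.5+[205,135]
b=ray("top",cv([(211,73),(61,180),(121,354),(307,350),(361,176)]),.076)[:,:2]*1e3
h=b.mean(0);print("hub",h,"r",np.linalg.norm(b-h,axis=1))
bed=ray("top",cv([(432,148),(640,115),(657,235),(446,267)]),.02)[:,:2]*1e3
print("bed",bed,np.linalg.norm(bed[0]-bed[3]),np.linalg.norm(bed[1]-bed[2]))
base=ray("top",cv([(58,168),(708,60),(745,268),(92,382)]),.008)[:,:2]*1e3;print("base",base.round(1))
m1=(base[0]+base[3])/2;m2=(base[1]+base[2])/2;print("base len",np.linalg.norm(m1-m2),"mids",m1,m2,"dir",(m1-m2)/np.linalg.norm(m1-m2))
bm=[(bed[0]+bed[3])/2,(bed[1]+bed[2])/2];print("bed mids",bm)
f=(h-bm[1]);y=(m1-m2)+(h-(bm[0]+bm[1])/2)*2;y/=np.linalg.norm(y);x=np.array([y[1],-y[0]])
yh=(h-(bm[0]+bm[1])/2);print("dir hub-bed",yh/np.linalg.norm(yh),"avg",y,"yaw deg",np.degrees(np.arctan2(y[1],y[0])))
# edges direction from bed
print("along base x offsets of hub/bed/base", [(p-h)@x for p in (h,bm[0],bm[1],m1,m2)])
print("y from hub", [(p-h)@y for p in (h,bm[0],bm[1],m1,m2)])
print("nest", h-149*y)
for q in b:
    print("ball angle clamp deg",np.degrees(np.arctan2((q-h)@y,(q-h)@x)))
E
```

```text
hub [536.39414209 121.12121544] r [67.87009269 69.03202476 68.59448016 68.26130578 68.64486211]
bed [[584.88856579  24.60870652]
 [603.40002498 -70.75426037]
 [547.86838611 -79.72838496]
 [530.01459443  16.72713247]] 55.43709897370996 56.252091769343544
base [[ 572.2  196.5]
 [ 632.9 -103.2]
 [ 535.7 -122.2]
 [ 473.5  177.3]]
base len 305.8479180792124 mids [522.87376964 186.8940152 ] [ 584.29853573 -112.72231797] dir [-0.20083434  0.97962522]
bed mids [array([557.45158011,  20.6679195 ]), array([575.63420554, -75.24132266])]
dir hub-bed [-0.19908144  0.97998295] avg [-0.19996225  0.9798036 ] yaw deg 101.53475134549299
along base x offsets of hub/bed/base [np.float64(0.0), np.float64(0.5452868700390102), np.float64(-0.8175387879029326), np.float64(-0.09523280833674966), np.float64(0.17701910952715544)]
y from hub [np.float64(0.0), np.float64(-102.63519388303366), np.float64(-200.24325352007233), np.float64(67.1479902189934), np.float64(-238.69980668705236)]
nest [566.18851688 -24.86952136]
ball angle clamp deg -9.137456069765921
ball angle clamp deg 63.11778544294893
ball angle clamp deg 135.0979015355867
ball angle clamp deg -152.56677939415684
ball angle clamp deg -80.82163421910496
```

```bash
cat >> h.py <<'E'
def Rz(a):
    a=np.radians(a);s,c=np.sin(a),np.cos(a);return np.array([[-s,c,0],[c,s,0],[0,0,-1.]])
def inc(cur,tg):
    """cur,(tgts): (x,y,z mm, yaw of tool y deg) -> increments per row in tool frame"""
    R=Rz(cur[3])
    for t in tg: print(np.round(R.T@(np.array(t[:3])-cur[:3])).astype(int).tolist()+[0,0,round(float(np.radians(cur[3]-t[3])),3)])
E
python3 - <<'E'
from h import *
b=ray("scene",np.array([(458,262),(504,276),(506,314),(457,321),(427,289)])/1.4,.076)[:,:2]*1e3
print("scene hub",b.mean(0),np.linalg.norm(b-b.mean(0),axis=1))
im=np.load("pics/scene0.npy").astype(np.uint8);print(proj("scene",[[.5662,-.0249,.02],[.422,-.318,.06]])*1.4)
s=status.state();p=s['position']*1e3;cur=[*p,63.1]
inc(cur,[(320,510,231,59),(365,455,231,55),(400,400,231,51),(430,340,231,48),(455,280,231,45),(470,220,231,42),(480,160,231,40),(485,100,231,38),(485,40,231,36),(485,-20,231,34),(485,-80,231,32),(475,-140,231,30),(462,-200,231,28),(445,-255,231,26),(424,-320,231,23.7),(424,-320,180,23.7),(424,-320,140,23.7),(424,-320,120,23.7),(424,-320,120,23.7)])
E
```

```text
scene hub [540.15431292 119.31187515] [68.10382371 67.79751763 68.90848794 65.435286   69.42842512]
[[421.14850201 375.39634971]
 [198.68230221 429.14275514]]
[-55, -25, 0, 0, 0, 0.072]
[-120, -54, 0, 0, 0, 0.141]
[-176, -87, 0, 0, 0, 0.211]
[-230, -127, 0, 0, 0, 0.264]
[-280, -169, 0, 0, 0, 0.316]
[-320, -216, 0, 0, 0, 0.368]
[-356, -265, 0, 0, 0, 0.403]
[-388, -316, 0, 0, 0, 0.438]
[-415, -370, 0, 0, 0, 0.473]
[-442, -423, 0, 0, 0, 0.508]
[-469, -477, 0, 0, 0, 0.543]
[-487, -535, 0, 0, 0, 0.578]
[-503, -594, 0, 0, 0, 0.613]
[-513, -651, 0, 0, 0, 0.648]
[-523, -718, 0, 0, 0, 0.688]
[-523, -718, 51, 0, 0, 0.688]
[-523, -718, 91, 0, 0, 0.688]
[-523, -718, 111, 0, 0, 0.688]
[-523, -718, 111, 0, 0, 0.688]
```

{"name": "arm_command", "arguments": {
  "increments": [-55,-25,0,0,0,0.072,-120,-54,0,0,0,0.141,-176,-87,0,0,0,0.211,-230,-127,0,0,0,0.264,-280,-169,0,0,0,0.316,-320,-216,0,0,0,0.368,-356,-265,0,0,0,0.403,-388,-316,0,0,0,0.438,-415,-370,0,0,0,0.473,-442,-423,0,0,0,0.508,-469,-477,0,0,0,0.543,-487,-535,0,0,0,0.578,-503,-594,0,0,0,0.613,-513,-651,0,0,0,0.648,-523,-718,0,0,0,0.688,-523,-718,51,0,0,0.688,-523,-718,91,0,0,0.688,-523,-718,111,0,0,0.688,-523,-718,111,0,0,0.688,-523,-718,111,0,0,0.688],
  "gripper": 85
}}

```text
time_s: 2.6
position: [0.4249, -0.3194, 0.121]
ee_rot: [[-0.402, 0.915, 0.001], [0.915, 0.402, -0.001], [-0.001, 0.0, -1.0]]
force: [0.5, 0.4, -0.1]
width: 0.997
```

```bash
python3 - <<'E'
from h import *
s=status.state();print(s['position'],s['ee_rot'].round(3).tolist(),s['time_s'],s['force'])
a=capture("scene")[240:390,60:260,::-1];cv2.imwrite("pics/c2.png",cv2.convertScaleAbs(cv2.resize(a,None,fx=3.8,fy=3.8,interpolation=cv2.INTER_CUBIC),alpha=1.6))
E
```

```text
[ 0.42486551 -0.31943842  0.12100309] [[-0.402, 0.915, 0.001], [0.915, 0.402, -0.001], [-0.001, 0.0, -1.0]] 2.6 [ 0.52391551  0.38278724 -0.1009125 ]
```

View pics/c2.png

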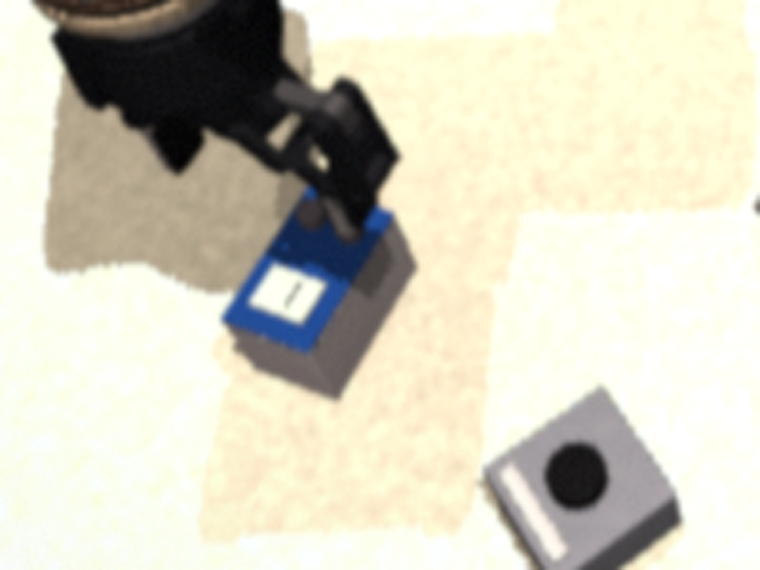

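The crop shows the gripper above the module, a finger on each side of its 50 mm width, with the spare box well clear. I'll go down and close.

{"name": "arm_command", "arguments": {
  "increments": [0,0,30,0,0,0,0,0,60,0,0,0,0,0,80,0,0,0,0,0,94,0,0,0,0,0,94,0,0,0,0,0,94,0,0,0],
  "gripper": 85
}}

```text
time_s: 3.4
position: [0.4249, -0.3195, 0.0271]
ee_rot: [[-0.402, 0.916, 0.001], [0.916, 0.402, -0.001], [-0.001, 0.001, -1.0]]
force: [0.3, 0.9, 0.3]
width: 0.995
```

{"name": "arm_command", "arguments": {
  "increments": [0,0,0,0,0,0,0,0,0,0,0,0,0,0,0,0,0,0,0,0,0,0,0,0,0,0,0,0,0,0,0,0,0,0,0,0,0,0,0,0,0,0,0,0,0,0,0,0],
  "gripper": 30,
  "force": 45
}}

```text
time_s: 4.4
position: [0.4246, -0.3194, 0.0269]
ee_rot: [[-0.402, 0.915, 0.001], [0.915, 0.402, -0.001], [-0.001, 0.0, -1.0]]
force: [-0.7, 0.7, 6.9]
width: 0.582
```

{"name": "arm_command", "arguments": {
  "increments": [0,0,-20,0,0,0,0,0,-60,0,0,0,0,0,-110,0,0,0,0,0,-110,0,0,0,0,0,-110,0,0,0]
}}

```text
time_s: 5.03
position: [0.4241, -0.3188, 0.1356]
ee_rot: [[-0.402, 0.916, -0.001], [0.916, 0.402, 0.001], [0.001, -0.0, -1.0]]
force: [-0.5, 0.5, -3.9]
width: 0.579
```

```bash
python3 - <<'E'
from h import *
s=status.state();p=s['position']*1e3;R=np.array(s['ee_rot']);yaw=np.degrees(np.arctan2(R[1,1],R[0,1]));print(p,yaw,s['force'],s['width'])
zt=.06+(p[2]-27)/1e3
for n in("top","scene"):
    im=capture(n).astype(int);Rr,B=im[...,0],im[...,2]
    hsv=cv2.cvtColor(im.astype(np.uint8),cv2.COLOR_RGB2HSV)
    m=((hsv[...,1]>140)&(B>Rr+25)&(abs(hsv[...,0].astype(int)-112)<14))
    pts=np.argwhere(m)[:,::-1];w=ray(n,pts,zt)[:,:2]*1e3
    ly=np.array([-R[0,0],-R[1,0]]);lx=R[:2,1]
    d=w-p[:2];a=d@ly;b=d@lx
    print(n,len(pts),"along -toolx min/max",np.percentile(a,[.3,99.7]),"along tooly",np.percentile(b,[.3,99.7]))
    cv2.imwrite(f"pics/{n}3.png",im.astype(np.uint8)[:,:,::-1])
a=cv2.imread("pics/scene3.png")[190:400,60:340];cv2.imwrite("pics/c3.png",cv2.convertScaleAbs(cv2.resize(a,None,fx=2.8,fy=2.8,interpolation=cv2.INTER_CUBIC),alpha=1.6))
E
```

```text
[ 424.11190021 -318.81696461  135.57339068] 23.720204508892365 [-0.48605983  0.48238742 -3.89463486] 0.5788977524746174
top 98 along -toolx min/max [-41.06036942  -9.95803127] along tooly [-22.13481151  24.72696997]
scene 311 along -toolx min/max [-10.04906069  42.31714299] along tooly [-23.21779729  26.13670956]
```

View pics/c3.png

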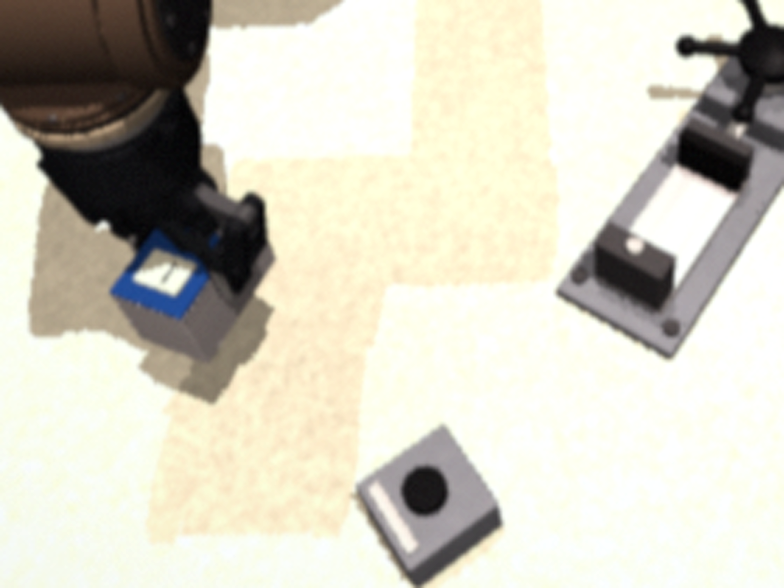

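```bash
python3 - <<'E'
from h import *
cur=(424.3,-319,136,23.7)
a=np.array(cur);b=np.array((568,-27,136,11.5))
inc(cur,[a+(b-a)*f for f in (.05,.15,.28,.42,.56,.7,.82,.92,.98,1)])
E
```

```text
[10, 12, 0, 0, 0, 0.011]
[31, 37, 0, 0, 0, 0.032]
[59, 70, 0, 0, 0, 0.06]
[88, 105, 0, 0, 0, 0.089]
[117, 139, 0, 0, 0, 0.119]
[147, 174, 0, 0, 0, 0.149]
[172, 204, 0, 0, 0, 0.175]
[193, 229, 0, 0, 0, 0.196]
[205, 244, 0, 0, 0, 0.209]
[210, 249, 0, 0, 0, 0.213]
```

{"name": "arm_command", "arguments": {
  "increments": [10,12,0,0,0,0.011,31,37,0,0,0,0.032,59,70,0,0,0,0.06,88,105,0,0,0,0.089,117,139,0,0,0,0.119,147,174,0,0,0,0.149,172,204,0,0,0,0.175,193,229,0,0,0,0.196,205,244,0,0,0,0.209,210,249,0,0,0,0.213,210,249,0,0,0,0.213,210,249,0,0,0,0.213]
}}

```text
time_s: 6.62
position: [0.5676, -0.0275, 0.136]
ee_rot: [[-0.199, 0.98, -0.001], [0.98, 0.199, 0.0], [0.0, -0.001, -1.0]]
force: [0.0, -0.2, -4.2]
width: 0.578
```

{"name": "arm_command", "arguments": {
  "increments": [0,0,20,0,0,0,0,0,38,0,0,0,0,0,38,0,0,0,0,0,38,0,0,0]
}}

```text
time_s: 7.12
position: [0.5682, -0.0273, 0.0989]
ee_rot: [[-0.199, 0.98, 0.001], [0.98, 0.199, -0.0], [-0.0, 0.001, -1.0]]
force: [-0.2, -0.3, -3.7]
width: 0.573
```

```bash
python3 - <<'E'
from h import *
s=status.state();print(s['position'],s['force'],s['width'])
a=capture("scene");b=capture("top")
A=a[190:320,240:400,::-1];B=b[130:210,200:360,::-1]
f=lambda q:cv2.convertScaleAbs(cv2.resize(q,None,fx=5,fy=5,interpolation=cv2.INTER_CUBIC),alpha=1.6)
cv2.imwrite("pics/c4.png",f(A))
cv2.imwrite("pics/c4t.png",f(B))
E
```

```text
[ 0.56823481 -0.02725215  0.09889245] [-0.23914651 -0.34668548 -3.68728713] 0.5732868571852971
```

View pics/c4.png

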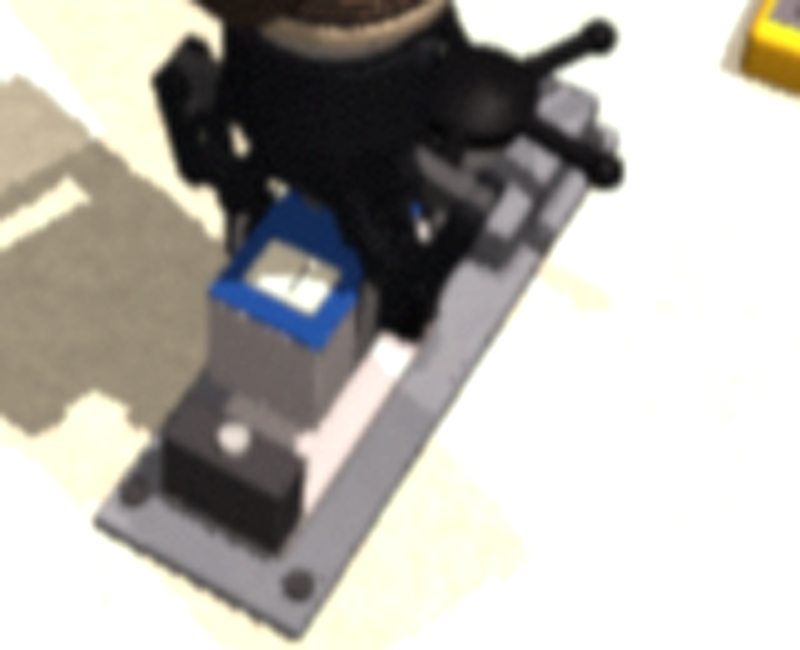

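```bash
python3 - <<'E'
from h import *
cv=lambda a:(np.array(a)+.5)/5-.5+[240,190]
y=np.array([-.1999,.9798]);x=np.array([y[1],-y[0]])
P=lambda a,z:ray("scene",cv(a),z)[:,:2]*1e3
def show(n,w):
    d=w-[568.2,-27.3];print(n,np.c_[d@x,d@y].round(1).tolist())
show("panel front edge",P([(212,290),(322,347)],.132))
show("fence outer top",P([(163,438),(285,492)],.068))
show("fence inner top right",P([(303,455)],.068))
show("bed right edge",P([(320,490),(405,360)],.02))
show("base corners",P([(97,522),(297,640)],.008))
E
```

```text
panel front edge [[-21.8, -41.5], [26.6, -41.7]]
fence outer top [[-24.5, -73.4], [28.6, -68.5]]
fence inner top right [[26.2, -50.6]]
bed right edge [[27.3, -35.2], [26.5, 40.2]]
base corners [[-46.7, -91.6], [50.5, -92.6]]
```

The crop shows the module over the bed, square to it, with a gap of about 9 mm to the fence and the sides lined up within about 2 mm. I'll lower it.

{"name": "arm_command", "arguments": {
  "increments": [0,0,15,0,0,0,0,0,30,0,0,0,0,0,40,0,0,0,0,0,46,0,0,0,0,0,50,0,0,0,0,0,51,0,0,0,0,0,51,0,0,0]
}}

```text
time_s: 8.1
position: [0.5682, -0.0268, 0.0475]
ee_rot: [[-0.2, 0.98, 0.0], [0.98, 0.2, 0.0], [-0.0, 0.0, -1.0]]
force: [-0.6, -0.7, -4.3]
width: 0.58
```

{"name": "arm_command", "arguments": {
  "increments": [0,0,1,0,0,0,0,0,1,0,0,0]
}}

```text
time_s: 8.35
position: [0.5682, -0.0268, 0.0469]
ee_rot: [[-0.2, 0.98, 0.001], [0.98, 0.2, -0.0], [-0.0, 0.001, -1.0]]
force: [-1.3, 0.3, 3.3]
width: 0.582
```

Contact with the bed. I'll open to 70 mm first, then the full way, and rise.

{"name": "arm_command", "arguments": {
  "increments": [0,0,0,0,0,0,0,0,0,0,0,0,0,0,0,0,0,0,0,0,0,0,0,0,0,0,0,0,0,0,0,0,0,0,0,0],
  "gripper": 82
}}

```text
time_s: 9.1
position: [0.568, -0.0268, 0.0463]
ee_rot: [[-0.2, 0.98, 0.0], [0.98, 0.2, 0.0], [0.0, 0.0, -1.0]]
force: [-0.0, -0.9, -0.2]
width: 0.959
```

{"name": "arm_command", "arguments": {
  "increments": [0,0,-10,0,0,0,0,0,-40,0,0,0,0,0,-90,0,0,0,0,0,-140,0,0,0,60,-20,-160,0,0,0,120,-40,-160,0,0,0,170,-60,-160,0,0,0,200,-80,-160,0,0,0,200,-80,-160,0,0,0]
}}

```text
time_s: 10.22
position: [0.4482, 0.1546, 0.2072]
ee_rot: [[-0.203, 0.979, 0.001], [0.979, 0.203, 0.0], [0.0, 0.001, -1.0]]
force: [-0.2, 0.2, 0.2]
width: 0.962
```

```bash
python3 - <<'E'
from h import *
s=status.state();print(s['position'],s['force'],s['width'],s['time_s'])
im=capture("scene");b=capture("top");np.save("pics/s5.npy",im);np.save("pics/t5.npy",b)
y=np.array([-.1999,.9798]);x=np.array([y[1],-y[0]])
for n,i in(("scene",im),("top",b)):
    hsv=cv2.cvtColor(i,cv2.COLOR_RGB2HSV);m=(hsv[...,1]>140)&(i[...,2].astype(int)>i[...,0].astype(int)+25)&(abs(hsv[...,0].astype(int)-112)<14)
    r=rect(n,big(m),.08);d=np.array(r[0])-[568.1,-25.8];print(n,r,"nest frame",d@x,d@y)
A=im[170:320,240:400,::-1];cv2.imwrite("pics/c5.png",cv2.convertScaleAbs(cv2.resize(A,None,fx=4,fy=4,interpolation=cv2.INTER_CUBIC),alpha=1.6))
E
```

```text
[0.44819337 0.15460344 0.20717385] [-0.23010477  0.17360723  0.19900402] 0.9623828746443361 10.225
scene ((571.1024780273438, -29.210731506347656), (48.61723709106445, 81.07833099365234), 10.793415069580078) nest frame 2.2600227430724877 -3.942030087585444
top ((566.102294921875, -27.33194351196289), (50.06781768798828, 81.89264678955078), 11.350674629211426) nest frame -2.263586943588279 -1.1016570079040475
```

View pics/c5.png

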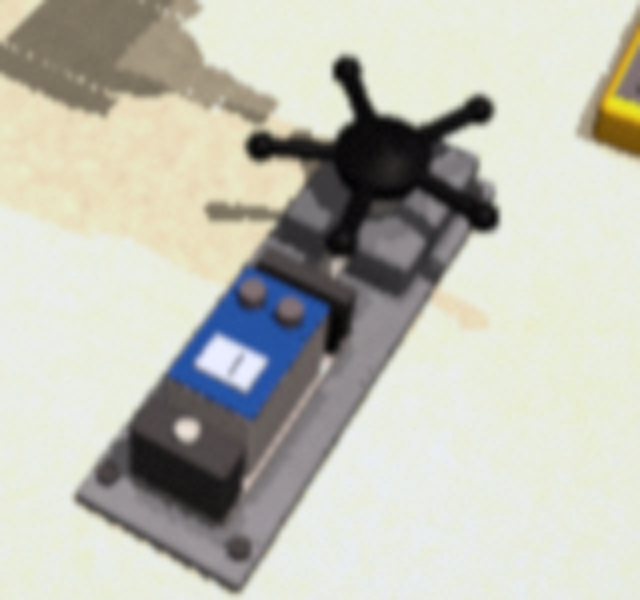

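The crop shows the module standing square on the bed with gaps to fence and jaw, the wheel unmoved. In the nest frame the module reads (0, -2.5) mm. Now the wheel: I'll come down with shut fingers behind the spoke that points to about 75 degrees (world).

```bash
python3 - <<'E'
from h import *
cur=(448.2,154.6,207,11.5)
a=np.array(cur);b=np.array((524.5,185,130,74.6))
inc(cur,[a+(b-a)*f for f in np.linspace(1/8,1,8)]+[(524.5,185,95,74.6)])
E
```

```text
[2, 10, 10, 0, 0, -0.138]
[4, 20, 19, 0, 0, -0.275]
[5, 30, 29, 0, 0, -0.413]
[7, 40, 38, 0, 0, -0.551]
[9, 51, 48, 0, 0, -0.688]
[11, 61, 58, 0, 0, -0.826]
[13, 71, 67, 0, 0, -0.964]
[15, 81, 77, 0, 0, -1.101]
[15, 81, 112, 0, 0, -1.101]
```

{"name": "arm_command", "arguments": {
  "increments": [2,10,10,0,0,-0.138,4,20,19,0,0,-0.275,5,30,29,0,0,-0.413,7,40,38,0,0,-0.551,9,51,48,0,0,-0.688,11,61,58,0,0,-0.826,13,71,67,0,0,-0.964,15,81,77,0,0,-1.101,15,81,112,0,0,-1.101,15,81,112,0,0,-1.101],
  "gripper": 0
}}

```text
time_s: 11.58
position: [0.5258, 0.1829, 0.0926]
ee_rot: [[-0.964, 0.267, -0.004], [0.267, 0.964, -0.001], [0.003, -0.002, -1.0]]
force: [1.2, 0.4, 0.3]
width: -0.001
```

```bash
python3 - <<'E'
from h import *
s=status.state();print(s['position'],s['force'],s['width'],s['time_s'],s['ee_rot'].round(3).tolist())
im=capture("scene");b=capture("top")
A=im[160:260,300:400,::-1];B=b[125:225,195:295,::-1]
f=lambda q:cv2.convertScaleAbs(cv2.resize(q,None,fx=4,fy=4,interpolation=cv2.INTER_CUBIC),alpha=1.6)
cv2.imwrite("pics/c6.png",np.hstack([f(A),f(B)]))
E
```

```text
[0.5258448  0.18289145 0.09259   ] [1.19581866 0.40065715 0.3194121 ] -0.0014488714105452593 11.575 [[-0.964, 0.267, -0.004], [0.267, 0.964, -0.001], [0.003, -0.002, -1.0]]
```

View pics/c6.png

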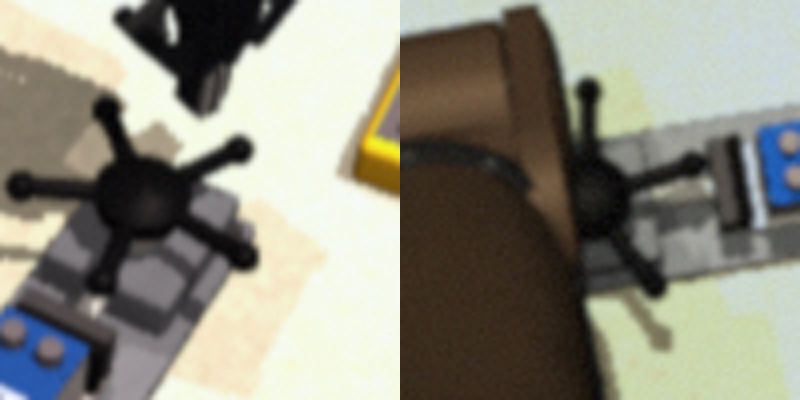

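The left half shows the shut fingertips over the gap between the balls at (105,110) and (238,150). I'll go down into it.

{"name": "arm_command", "arguments": {
  "increments": [0,0,12,0,0,0,0,0,24,0,0,0,0,0,32,0,0,0,0,0,32,0,0,0,0,0,32,0,0,0]
}}

```text
time_s: 12.3
position: [0.5262, 0.1841, 0.0624]
ee_rot: [[-0.964, 0.265, 0.0], [0.265, 0.964, 0.0], [-0.0, 0.0, -1.0]]
force: [0.3, 1.0, 0.6]
width: 0.004
```

```bash
python3 - <<'E'
from h import *
s=status.state();p=s['position']*1e3;R=s['ee_rot'];print(p,s['force'],R.round(3).tolist())
hub=np.array([538,121])
def pose(sd,t,r=58):
    a=np.radians(sd);q=hub+r*np.array([np.cos(a),np.sin(a)])+t*np.array([-np.sin(a),np.cos(a)]);return (*q,62,sd)
cur=pose(74.6,29.3);print(cur)
inc(cur,[pose(74.6,27),pose(74.6,25),pose(74.6,23),pose(74.6,22),pose(74.6,21),pose(74.6,20)])
print();inc(cur,[pose(74.6-k,20) for k in range(3,31,3)])
E
```

```text
[526.21645912 184.14014533  62.43631724] [0.31252802 0.96724626 0.60836995] [[-0.964, 0.265, 0.0], [0.265, 0.964, 0.0], [-0.0, 0.0, -1.0]]
(np.float64(525.1542594701755), np.float64(184.69832768794188), 62, 74.6)
[-2, 0, 0, 0, 0, 0.0]
[-4, 0, 0, 0, 0, 0.0]
[-6, 0, 0, 0, 0, 0.0]
[-7, 0, 0, 0, 0, 0.0]
[-8, 0, 0, 0, 0, 0.0]
[-9, 0, 0, 0, 0, 0.0]

[-12, 1, 0, 0, 0, 0.052]
[-15, 2, 0, 0, 0, 0.105]
[-19, 2, 0, 0, 0, 0.157]
[-22, 3, 0, 0, 0, 0.209]
[-25, 3, 0, 0, 0, 0.262]
[-28, 3, 0, 0, 0, 0.314]
[-31, 3, 0, 0, 0, 0.367]
[-35, 3, 0, 0, 0, 0.419]
[-38, 3, 0, 0, 0, 0.471]
[-41, 2, 0, 0, 0, 0.524]
```

{"name": "arm_command", "arguments": {
  "increments": [-3,0,0,0,0,0,-5,0,0,0,0,0,-7,0,0,0,0,0,-8,0,0,0,0,0,-8,0,0,0,0,0]
}}

```text
time_s: 12.92
position: [0.5338, 0.1819, 0.0623]
ee_rot: [[-0.964, 0.266, -0.0], [0.266, 0.964, 0.0], [0.0, 0.0, -1.0]]
force: [-0.7, 0.9, 0.0]
width: 0.002
```

{"name": "arm_command", "arguments": {
  "increments": [-2,0,0,0,0,0,-3,0,0,0,0,0,-4,0,0,0,0,0,-4,0,0,0,0,0]
}}

```text
time_s: 13.42
position: [0.5368, 0.181, 0.0621]
ee_rot: [[-0.964, 0.265, -0.002], [0.265, 0.964, -0.0], [0.002, -0.001, -1.0]]
force: [-4.8, 1.8, 0.8]
width: 0.001
```

Contact reads 5.1 N tangential, as expected for the drag at 68 mm. Now I orbit with the wheel.

```bash
cat >> h.py <<'E'
hub=np.array([538,121.])
def pose(sd,t,r,z=62):
    a=np.radians(sd);q=hub+r*np.array([np.cos(a),np.sin(a)])+t*np.array([-np.sin(a),np.cos(a)]);return (*q,z,sd)
def orbit(s0,t0,r0,angs,t=17.,r=58.,flat=True):
    cur=pose(s0,t0,r0);R=Rz(s0);o=[]
    for a in angs:
        q=pose(a,t,r);d=R.T@(np.array(q[:3])-cur[:3]);o+=[round(d[0],1),round(d[1],1),0,0,0,round(float(np.radians(s0-a)),3)]
    print(o)
def where():
    s=status.state();p=s['position'];R=s['ee_rot'];yaw=np.arctan2(R[1,1],R[0,1]);d=p[:2]*1e3-hub
    er=R[:2,1];et=np.array([-er[1],er[0]]);f=s['force']
    print("t",s['time_s'],"yaw",round(np.degrees(yaw),2),"r",round(d@er,1),"t",round(d@et,1),"z",p[2],"F_t",round(f[:2]@et,2),"F_r",round(f[:2]@er,2),"Fz",round(f[2],2),"M",s['moment'].round(2))
E
python3 - <<'E'
from h import *
where()
orbit(74.6,17,57.5,74.6-np.arange(3,61,3))
E
```

```text
t 13.425 yaw 74.61 r 57.6 t 17.0 z 0.062135791274606264 F_t 5.14 F_r 0.44 Fz 0.8 M [0.33 0.67 0.1 ]
[np.float64(-3.1), np.float64(1.3), 0, 0, 0, 0.052, np.float64(-6.2), np.float64(2.0), 0, 0, 0, 0.105, np.float64(-9.3), np.float64(2.4), 0, 0, 0, 0.157, np.float64(-12.4), np.float64(2.8), 0, 0, 0, 0.209, np.float64(-15.6), np.float64(2.9), 0, 0, 0, 0.262, np.float64(-18.8), np.float64(2.9), 0, 0, 0, 0.314, np.float64(-21.9), np.float64(2.7), 0, 0, 0, 0.367, np.float64(-25.1), np.float64(2.4), 0, 0, 0, 0.419, np.float64(-28.2), np.float64(1.9), 0, 0, 0, 0.471, np.float64(-31.3), np.float64(1.2), 0, 0, 0, 0.524, np.float64(-34.3), np.float64(0.4), 0, 0, 0, 0.576, np.float64(-37.3), np.float64(-0.6), 0, 0, 0, 0.628, np.float64(-40.3), np.float64(-1.7), 0, 0, 0, 0.681, np.float64(-43.2), np.float64(-3.0), 0, 0, 0, 0.733, np.float64(-46.0), np.float64(-4.5), 0, 0, 0, 0.785, np.float64(-48.7), np.float64(-6.1), 0, 0, 0, 0.838, np.float64(-51.4), np.float64(-7.8), 0, 0, 0, 0.89, np.float64(-53.9), np.float64(-9.7), 0, 0, 0, 0.942, np.float64(-56.4), np.float64(-11.7), 0, 0, 0, 0.995, np.float64(-58.7), np.float64(-13.8), 0, 0, 0, 1.047]
```

{"name": "arm_command", "arguments": {
  "increments": [-3.1,1.3,0,0,0,0.052,-6.2,2,0,0,0,0.105,-9.3,2.4,0,0,0,0.157,-12.4,2.8,0,0,0,0.209,-15.6,2.9,0,0,0,0.262,-18.8,2.9,0,0,0,0.314,-21.9,2.7,0,0,0,0.367,-25.1,2.4,0,0,0,0.419,-28.2,1.9,0,0,0,0.471,-31.3,1.2,0,0,0,0.524,-34.3,0.4,0,0,0,0.576,-37.3,-0.6,0,0,0,0.628,-40.3,-1.7,0,0,0,0.681,-43.2,-3,0,0,0,0.733,-46,-4.5,0,0,0,0.785,-48.7,-6.1,0,0,0,0.838,-51.4,-7.8,0,0,0,0.89,-53.9,-9.7,0,0,0,0.942,-56.4,-11.7,0,0,0,0.995,-58.7,-13.8,0,0,0,1.047]
}}

```text
time_s: 15.92
position: [0.5898, 0.1523, 0.0621]
ee_rot: [[-0.251, 0.968, -0.002], [0.968, 0.251, 0.0], [0.001, -0.002, -1.0]]
force: [-4.1, 3.5, 1.5]
width: 0.001
```

```bash
sed -i 's/print(o)$/print([float(v) for v in o])/' h.py; python3 - <<'E'
from h import *
where()
orbit(14.6,17,58,14.6-np.arange(3,61,3))
E
```

```text
t 15.925 yaw 14.52 r 58.0 t 17.4 z 0.062147789097154287 F_t 4.39 F_r -3.15 Fz 1.54 M [0.59 0.74 0.02]
[-3.1, 0.8, 0.0, 0.0, 0.0, 0.052, -6.2, 1.5, 0.0, 0.0, 0.0, 0.105, -9.3, 1.9, 0.0, 0.0, 0.0, 0.157, -12.4, 2.3, 0.0, 0.0, 0.0, 0.209, -15.6, 2.4, 0.0, 0.0, 0.0, 0.262, -18.8, 2.4, 0.0, 0.0, 0.0, 0.314, -21.9, 2.2, 0.0, 0.0, 0.0, 0.367, -25.1, 1.9, 0.0, 0.0, 0.0, 0.419, -28.2, 1.4, 0.0, 0.0, 0.0, 0.471, -31.3, 0.7, 0.0, 0.0, 0.0, 0.524, -34.3, -0.1, 0.0, 0.0, 0.0, 0.576, -37.3, -1.1, 0.0, 0.0, 0.0, 0.628, -40.3, -2.2, 0.0, 0.0, 0.0, 0.681, -43.2, -3.5, 0.0, 0.0, 0.0, 0.733, -46.0, -5.0, 0.0, 0.0, 0.0, 0.785, -48.7, -6.6, 0.0, 0.0, 0.0, 0.838, -51.4, -8.3, 0.0, 0.0, 0.0, 0.89, -53.9, -10.2, 0.0, 0.0, 0.0, 0.942, -56.4, -12.2, 0.0, 0.0, 0.0, 0.995, -58.7, -14.3, 0.0, 0.0, 0.0, 1.047]
```

{"name": "arm_command", "arguments": {
  "increments": [-3.1,0.8,0,0,0,0.052,-6.2,1.5,0,0,0,0.105,-9.3,1.9,0,0,0,0.157,-12.4,2.3,0,0,0,0.209,-15.6,2.4,0,0,0,0.262,-18.8,2.4,0,0,0,0.314,-21.9,2.2,0,0,0,0.367,-25.1,1.9,0,0,0,0.419,-28.2,1.4,0,0,0,0.471,-31.3,0.7,0,0,0,0.524,-34.3,-0.1,0,0,0,0.576,-37.3,-1.1,0,0,0,0.628,-40.3,-2.2,0,0,0,0.681,-43.2,-3.5,0,0,0,0.733,-46,-5,0,0,0,0.785]
}}

```text
time_s: 17.8
position: [0.5977, 0.1068, 0.0623]
ee_rot: [[0.507, 0.862, 0.001], [0.862, -0.507, 0.001], [0.001, 0.0, -1.0]]
force: [1.0, 6.0, -0.5]
width: -0.0
```

```bash
python3 - <<'E'
from h import *
where()
orbit(-30.4,17,58,-30.4-np.arange(2,21,2))
im=capture("scene");A=im[170:320,240:400,::-1];cv2.imwrite("pics/c7.png",cv2.convertScaleAbs(cv2.resize(A,None,fx=4,fy=4,interpolation=cv2.INTER_CUBIC),alpha=1.6))
E
```

```text
t 17.8 yaw -30.46 r 58.7 t 18.0 z 0.062347958157636885 F_t 5.72 F_r -2.17 Fz -0.46 M [ 0.95 -0.24 -0.06]
[-2.0, 0.6, 0.0, 0.0, 0.0, 0.035, -4.1, 1.0, 0.0, 0.0, 0.0, 0.07, -6.2, 1.5, 0.0, 0.0, 0.0, 0.105, -8.2, 1.8, 0.0, 0.0, 0.0, 0.14, -10.3, 2.1, 0.0, 0.0, 0.0, 0.175, -12.4, 2.3, 0.0, 0.0, 0.0, 0.209, -14.5, 2.4, 0.0, 0.0, 0.0, 0.244, -16.6, 2.4, 0.0, 0.0, 0.0, 0.279, -18.8, 2.4, 0.0, 0.0, 0.0, 0.314, -20.9, 2.3, 0.0, 0.0, 0.0, 0.349]
```

View pics/c7.png

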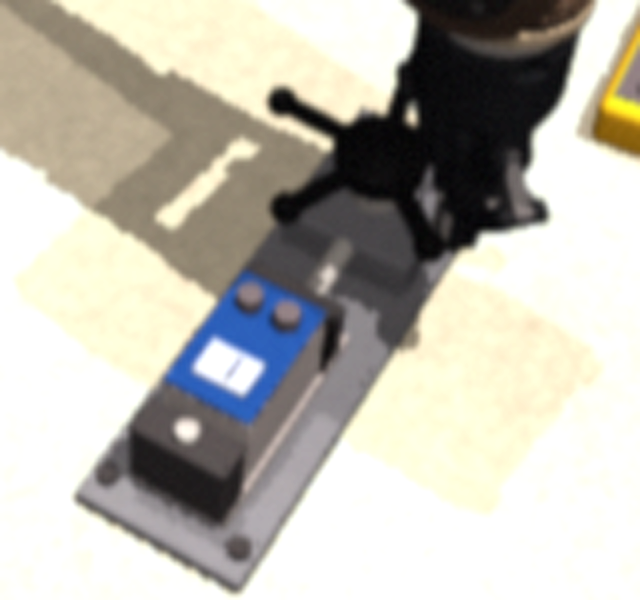

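The crop shows the jaw up against the module, the wheel about 105 degrees on, and the module still square. I continue slowly.

{"name": "arm_command", "arguments": {
  "increments": [-2,0.6,0,0,0,0.035,-4.1,1,0,0,0,0.07,-6.2,1.5,0,0,0,0.105,-8.2,1.8,0,0,0,0.14,-10.3,2.1,0,0,0,0.175,-12.4,2.3,0,0,0,0.209,-14.5,2.4,0,0,0,0.244,-16.6,2.4,0,0,0,0.279,-18.8,2.4,0,0,0,0.314,-20.9,2.3,0,0,0,0.349]
}}

```text
time_s: 19.1
position: [0.5898, 0.0874, 0.0625]
ee_rot: [[0.771, 0.637, 0.003], [0.637, -0.771, 0.001], [0.002, 0.001, -1.0]]
force: [4.8, 3.8, -1.9]
width: -0.0
```

```bash
cat > st.py <<'E'
from h import *
import sys
where();s0=float(sys.argv[1]);n=int(sys.argv[2])
orbit(s0,17,58,s0-np.arange(1,n+1)*float(sys.argv[3]))
E
python3 st.py -50.4 5 2
```

```text
t 19.1 yaw -50.4 r 59.0 t 18.5 z 0.062492776151736026 F_t 6.11 F_r 0.08 Fz -1.92 M [ 0.61 -0.68  0.03]
[-2.0, 0.6, 0.0, 0.0, 0.0, 0.035, -4.1, 1.0, 0.0, 0.0, 0.0, 0.07, -6.2, 1.5, 0.0, 0.0, 0.0, 0.105, -8.2, 1.8, 0.0, 0.0, 0.0, 0.14, -10.3, 2.1, 0.0, 0.0, 0.0, 0.175]
```

{"name": "arm_command", "arguments": {
  "increments": [-2,0.6,0,0,0,0.035,-4.1,1,0,0,0,0.07,-6.2,1.5,0,0,0,0.105,-8.2,1.8,0,0,0,0.14,-10.3,2.1,0,0,0,0.175,-10.3,2.1,0,0,0,0.175]
}}

```text
time_s: 19.85
position: [0.5834, 0.0789, 0.0625]
ee_rot: [[0.869, 0.494, 0.003], [0.494, -0.87, 0.0], [0.003, 0.001, -1.0]]
force: [4.3, 1.4, -1.8]
width: 0.002
```

```bash
python3 -c "
from h import *;where()"
```

```text
t 19.85 yaw -60.4 r 59.1 t 18.7 z 0.0625255651476474 F_t 4.42 F_r 0.85 Fz -1.84 M [ 0.23 -0.72  0.09]
```

{"name": "arm_command", "arguments": {
  "increments": [-2,0.6,0,0,0,0.035,-4.1,1,0,0,0,0.07,-6.2,1.5,0,0,0,0.105,-6.2,1.5,0,0,0,0.105]
}}

```text
time_s: 20.35
position: [0.5788, 0.0745, 0.0626]
ee_rot: [[0.916, 0.4, 0.003], [0.4, -0.916, 0.0], [0.003, 0.001, -1.0]]
force: [4.9, 1.5, -1.9]
width: 0.002
```

```bash
python3 -c "
from h import *;where()"
```

```text
t 20.35 yaw -66.42 r 59.0 t 18.8 z 0.0626058449199299 F_t 5.11 F_r 0.64 Fz -1.94 M [ 0.25 -0.76  0.11]
```

{"name": "arm_command", "arguments": {
  "increments": [-2,0.6,0,0,0,0.035,-4.1,1,0,0,0,0.07,-6.2,1.5,0,0,0,0.105]
}}

```text
time_s: 20.72
position: [0.574, 0.0706, 0.0627]
ee_rot: [[0.954, 0.301, 0.004], [0.301, -0.954, 0.0], [0.004, 0.001, -1.0]]
force: [5.6, 2.0, -1.2]
width: 0.004
```

```bash
python3 -c "
from h import *;where()"
```

```text
t 20.725 yaw -72.47 r 58.8 t 19.1 z 0.0626895158260716 F_t 5.99 F_r -0.21 Fz -1.16 M [ 0.26 -0.95  0.04]
```

{"name": "arm_command", "arguments": {
  "increments": [-2,0.6,0,0,0,0.035,-4.1,1,0,0,0,0.07,-6.2,1.5,0,0,0,0.105]
}}

```text
time_s: 21.1
position: [0.569, 0.0673, 0.0628]
ee_rot: [[0.98, 0.2, 0.005], [0.2, -0.98, 0.0], [0.005, 0.001, -1.0]]
force: [7.9, 1.5, -1.4]
width: 0.003
```

```bash
python3 -c "
from h import *;where()"
```

```text
t 21.1 yaw -78.49 r 58.8 t 19.6 z 0.06277080930342033 F_t 8.0 F_r 0.06 Fz -1.38 M [ 0.17 -1.27  0.08]
```

{"name": "arm_command", "arguments": {
  "increments": [-2,0.6,0,0,0,0.035,-4.1,1,0,0,0,0.07]
}}

```text
time_s: 21.35
position: [0.5655, 0.0653, 0.0628]
ee_rot: [[0.991, 0.131, 0.005], [0.131, -0.991, -0.0], [0.005, 0.001, -1.0]]
force: [8.0, 3.0, -0.2]
width: -0.0
```

```bash
python3 -c "
from h import *;where()"
```

```text
t 21.35 yaw -82.5 r 58.8 t 20.0 z 0.0628214958494353 F_t 8.3 F_r -1.92 Fz -0.23 M [ 0.43 -1.31  0.01]
```

{"name": "arm_command", "arguments": {
  "increments": [-1,0.3,0,0,0,0.017,-2,0.6,0,0,0,0.035,-2,0.6,0,0,0,0.035]
}}

```text
time_s: 21.72
position: [0.5636, 0.0646, 0.0629]
ee_rot: [[0.995, 0.097, 0.006], [0.097, -0.995, 0.0], [0.006, 0.0, -1.0]]
force: [7.8, 1.4, -1.8]
width: 0.001
```

```bash
python3 - <<'E'
from h import *
where()
b=capture("scene");where()
A=b[170:320,240:400,::-1];cv2.imwrite("pics/c8.png",cv2.convertScaleAbs(cv2.resize(A,None,fx=4,fy=4,interpolation=cv2.INTER_CUBIC),alpha=1.6))
E
```

```text
t 21.725 yaw -84.45 r 58.6 t 20.0 z 0.06289840063951486 F_t 7.86 F_r -0.64 Fz -1.83 M [ 0.23 -1.43 -0.03]
t 21.775 yaw -84.45 r 58.6 t 20.1 z 0.06291077443091539 F_t 8.89 F_r 0.21 Fz -2.08 M [ 0.26 -1.4   0.09]
```

View pics/c8.png

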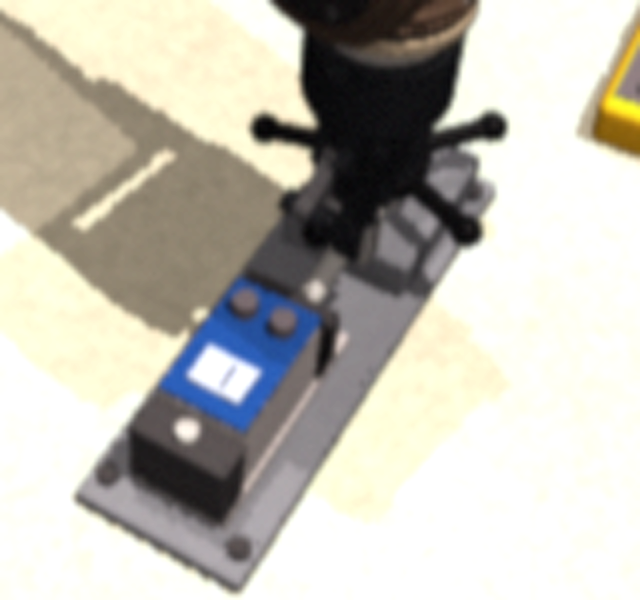

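The crop shows the module against the fence with the jaw pressed on it. The push is about 8.4 N at the ball, 68 mm out, which equals about 11.5 N at 50 mm. That is in the stop band, so I back off and rise.

{"name": "arm_command", "arguments": {
  "increments": [2,0,0,0,0,0,5,0,0,0,0,0,8,0,0,0,0,0,9,0,0,0,0,0,9,0,-15,0,0,0,9,0,-45,0,0,0,9,0,-90,0,0,0,9,0,-140,0,0,0,9,-60,-150,0,0,0,9,-120,-150,0,0,0,9,-150,-150,0,0,0,9,-150,-150,0,0,0]
}}

```text
time_s: 23.28
position: [0.5551, 0.2166, 0.2132]
ee_rot: [[0.995, 0.1, 0.001], [0.1, -0.995, 0.0], [0.001, -0.0, -1.0]]
force: [-0.9, -0.7, 1.2]
width: -0.0
```

```bash
python3 - <<'E'
from h import *
where()
i=capture("scene")
y=np.array([-.1999,.9798]);x=np.array([y[1],-y[0]])
hsv=cv2.cvtColor(i,cv2.COLOR_RGB2HSV);m=(hsv[...,1]>140)&(i[...,2].astype(int)>i[...,0].astype(int)+25)&(abs(hsv[...,0].astype(int)-112)<14)
r=rect("scene",big(m),.08);d=np.array(r[0])-[570.5,-27.2];print(r,d@x,d@y)
A=i[140:320,220:460,::-1];cv2.imwrite("pics/c9.png",cv2.convertScaleAbs(cv2.resize(A,None,fx=3.3,fy=3.3,interpolation=cv2.INTER_CUBIC),alpha=1.6))
E
```

```text
t 23.275 yaw -84.29 r -93.4 t 26.5 z 0.21324230434300526 F_t -1.01 F_r 0.65 Fz 1.17 M [0.02 0.03 0.02]
((572.7757568359375, -37.440406799316406), (48.169219970703125, 79.95665740966797), 11.018966674804688) 0.18272922866821292 -10.488474373474121
```

View pics/c9.png

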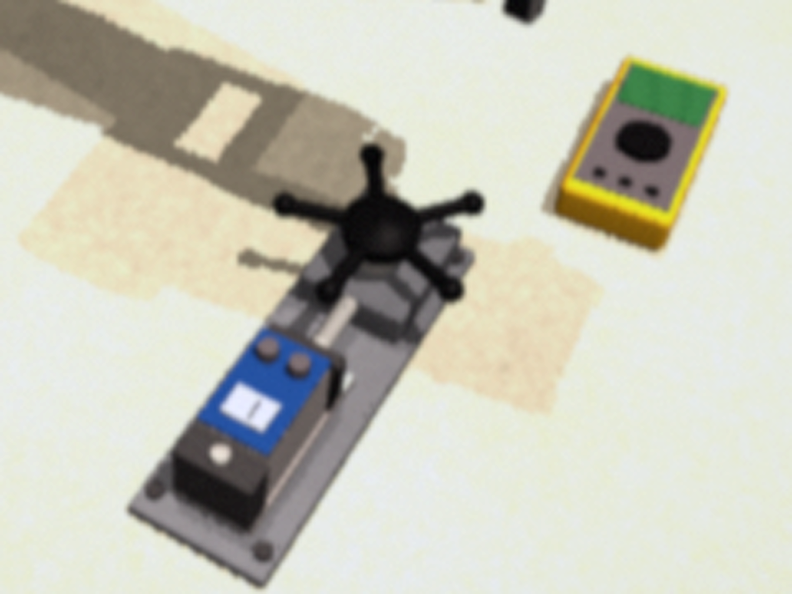

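```bash
python3 -c "
from station import workorder
print(workorder.finish_job())"
```

```text
the job is handed in; nothing more can be done
None
```

The module is standing on the clamp's bed, held between fence and jaw, and the job was handed in at about 23 s on the robot's clock. No verdict was reported.

**Placing:** I gripped the module across its 50 mm width, set it on the bed and let go. Averaged over both cameras it then sat within about 3 mm of the nest point, with gaps to fence and jaw.

**Turning the wheel:** I pushed one spoke's ball with the shut fingers, about 160 degrees clockwise in one continuous orbit rather than spoke after spoke. The push was about 5 N in free travel. It rose to about 8.3 N at the ball once the module bore on the fence, which equals about 11.5 N at 50 mm. No force reading during the pushing exceeded 10 N.

**Last checks:**
- **Position:** the last picture shows the module upright and square within about 0.5 degrees. It is 0.2 mm off the centre line and about 10.5 mm towards the fence, inside the 14 mm limit.
- **Clear of everything:** the arm stands clear with the fingers shut. The meter looked unmoved. I did not look again at the spare box and the driver at the end, but the arm touched neither.
- **Clamping force:** this is inferred, not measured. The force readings give about 30 N and the moment readings about 42 N. Both are inside 20 to 55 N.
- **Camera disagreement:** the two cameras disagreed by 4 to 6 mm throughout, more than the stated 2 mm. I used the mean, which matched the gripper's own position.

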